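# Rock the toppled angle gauge to its mark on the ridge, and hold it

### The job

The carver's angle gauge has toppled over: stand it upright on its foot on the bench, then lift it by its wooden grip onto the half-round ridge of the practice block, with the middle of its foot on the ridge and lying squarely across it. Rock it there until its swinging black pointer settles inside the red mark on the dial, and finish while still holding it pressed firmly and steadily (not hard) on the ridge, pointer on the mark; do not disturb the mallet, the ink jar or the chisel.

Things in the scene. Friction and masses are not known exactly. Their poses are not given: they have to be found in the camera images.
- gauge: Angle gauge, 0.3 kg: steel foot 56 mm long (y), 34 wide (x), 8 thick; on it a round white dial in a brass rim, 80 mm across, 20 thick, centre 48 above the foot's underside, same face both sides, facing +-x; wooden grip on top. Origin: middle of the foot's underside; z its own up. At first toppled 74 degrees towards its +y, on the foot's +y end and the dial's rim, dial axis level.
- lug (a point): Centre of the gauge's dark wooden grip, on its z axis 104 mm above the foot's underside. The grip is 22 mm thick along the gauge's x (thicker than the dial, so fingers can pass beside that), 26 along y, 32 along z (88 to 120). Pinch it across the 22 mm. About 55 mm above the bench while toppled. Axes as the gauge's.
- pointer (a joint): Swinging black pointer, a freely hanging weighted needle on the dial's centre with its tip 33 mm from it, pointing straight down always once it has stopped swinging (well under 1 s). Reads 0 with the gauge upright (tip towards the foot), and + the angle in rad by which the gauge leans towards its own +y.
- mark (a joint): Where the red mark stands on the dial, same zero and sense as the pointer, 0.16 to 0.42 rad; it stays where it is on the dial. The gauge must lean by this angle towards its +y. The red mark is about 8 degrees wide, this being its middle.
- pointer_tip (a point): Tip of the black pointer, 33 mm from the dial's centre; its axes turn with the pointer (its z runs along the needle).
- mark_tip (a point): Middle of the red mark, 29 mm from the dial's centre; its axes turn with the mark (its z runs along the mark).
- block: Practice block, screwed to the bench and immovable: a dark wooden base 110 mm (x) by 100 mm (y) by 20 mm high, carrying a pale wooden half-round ridge along its own x, over the whole 110 mm. Origin: centre of its underside, on the bench.
- ridge (a point): Middle of the axis of the block's rounded ridge, 32 mm above the bench. The ridge is a cylinder of radius 30 mm about this axis (the block's x axis direction), so its crest is 62 mm above the bench. Axes as the block's.
- inkjar: Bystander: green glass ink jar with black cap, 52 mm in diameter, 60 mm high, upright. Origin: centre of its underside.
- mallet: Bystander: wooden carver's mallet standing on its head, 72 mm in diameter, 180 mm high. Origin: centre of its underside.
- chisel: Bystander: chisel lying flat, 190 mm long along its x, about 20 mm wide and 16 mm high. Origin: under its middle.
Things that resemble listed ones, but are neither listed nor needed, are in the scene too. There is more than one size of the gauge; the one meant has the size given above.

How it is judged:
By the outcome, as a careful person would: the job done as asked, in the order asked, and still so for the second after the job is handed in, while the arm keeps its last pose, push and grip.
It also fails if it takes over 51 s, if anything falls off the work surface, if the arm or the gripper's body presses on something with over 40 N, if the wrist force passes 120 N, or if a joint passes its speed limit or range.

### The arm

A 6-joint arm with a two-finger parallel gripper is mounted at the origin on the work surface. World frame = base frame: x ahead of the robot, y to its left, z up, the work surface at z = 0. Lengths are in m, angles in rad, forces in N, time in s.
With the tool pointing down it reaches from about 0.35 to 0.85 m from the base axis. Payload 8.1 kg.
Tool frame: the origin (TCP) lies midway between the tips of the shut fingers; the grasp point (between the pads) lies 19 mm behind it (robot.grip_point_offset is the distance from the TCP to the grasp point, in m); z points along the fingers, y is the line along which they close (so a half turn about z gives the same grasp; the last joint's range is limited). The gripper opens to 93 mm and grips with 3 to 60 N. Pads are 15 mm wide; open, the fingers measure 128 mm over their backs; the gripper's body (75 mm by 188 mm) begins 65 mm behind the grasp point.
Start: joints at [-1.354, 0.13, 1.488, -0, 1.523, -0.085], TCP at [0.178, -0.573, 0.219] pointing down, gripper open.
Joint ranges: [-2.96, 2.96], [-0.89, 2.26], [0.02, 2.5], [-1.34, 4.48], [0, 2.73], [-2.66, 2.66]. Speed limits (rad/s): [2.39, 2.39, 2.79, 3.14, 3.14, 3.14].

### API

Orientations are given as a rotation vector (axis times angle).
In Python, from plant import robot, read_camera, job gives the robot as it stands.
- The arm moves only by the shell command python3 -m inch 'ROWS' [FORCE]. ROWS is JSON, one flat list of numbers, 5 for each row, row after row: the shift along the world's x, y, z in mm, then the turn about the world's z in degrees, then the opening in per cent of the stroke, from 0 (shut) to 100 (fully open). In form: [dx, dy, dz, yaw, hand, dx, dy, dz, yaw, hand, ...]. A call has 1 to 10 rows; each row is the pose to reach, as a shift and turn from the pose commanded when the call began; what a row does not reach only later rows make up. A row lasts 1/12 s, in which the tool goes at most 41.7 mm and 7.16 degrees, less where a joint would pass 70% of its speed; a pose out of reach is approached as far as the arm can. A call with a gripper value outside its range is refused whole. The fingers move at their own pace and stop on an object; FORCE is the grip in N (left out, the last holds). Time passes only in rows, so rows that repeat a pose let the fingers close. It gives the time, the measured TCP pose, the force, the opening and the grip force at its end, in the units of the state.
- robot.read_state(): the state, without advancing time (a new reading comes with each control period).
- read_camera(name): name is "side" or "top"; returns a dict with "image" (384x512x3 uint8, blue, green, red), "K" (3x3 intrinsics, pixels), "D" ([k1, k2, p1, p2, k3] as OpenCV has them; the pictures are not rectified), "extrinsics" (4x4, takes a point from world to camera coordinates). Camera axes: x right, y down, z forward; pixel columns grow to the right and rows downward; lengths in m; the calibration is good to about 2 mm. A picture is of the moment at which its call begins. There is no depth.
- job.close_job(): hands the job in; it is judged then, once.
The state is a dict: "t": time; "q": joint angles; "dq": joint speeds; "joint_torque": joint torques, N m; "tool_pos": TCP position; "orientation": TCP orientation; "force": force on the tool from outside, world axes, zero at the start; "wrist_torque": the same for the moment, N m; "opening": finger opening in m; "gripper_force": force on a finger pad.
Only numpy, scipy, OpenCV 4.12 (cv2) and the standard library are available. Lean on these libraries where they do the work, as an engineer would, in place of code of your own. Each camera call takes 0.05 s, during which the arm holds its last target. There are 200 camera calls.

## Working session

There is one attempt and no reset: what is moved stays moved. The work goes in short steps, Python scripts to look and compute and a shell command to move; the robot and the scene stay as the last step left them, time stands still between calls to the robot, and variables do not carry over. Pictures are saved under pics/ and viewed, at most 10 in all, crops included, and the job is handed in when it is done.

```bash
ls; mkdir -p pics
cat > h.py <<'E'
import numpy as np, cv2
from plant import robot, read_camera, job
def ray(c,uv):
    p=cv2.undistortPoints(np.array([[uv]],float),c["K"],np.array(c["D"],float))[0,0]
    E=np.array(c["extrinsics"]);R,t=E[:3,:3],E[:3,3]
    return -R.T@t, R.T@np.array([p[0],p[1],1.])
def onplane(c,uv,z):
    o,d=ray(c,uv); return o+d*(z-o[2])/d[2]
def tri(c1,u1,c2,u2):
    o1,d1=ray(c1,u1);o2,d2=ray(c2,u2);d1=d1/np.linalg.norm(d1);d2=d2/np.linalg.norm(d2)
    s=np.linalg.lstsq(np.c_[d1,-d2],o2-o1,rcond=None)[0]
    a,b=o1+s[0]*d1,o2+s[1]*d2
    return (a+b)/2,np.linalg.norm(a-b)
def proj(c,X):
    E=np.array(c["extrinsics"]);return cv2.projectPoints(np.array([X],float),cv2.Rodrigues(E[:3,:3])[0],E[:3,3],c["K"],np.array(c["D"],float))[0][0,0]
E
python3 - <<'E'
from h import *
import pickle
for n in("top","side"):
    c=read_camera(n);cv2.imwrite(f"pics/{n}0.png",cv2.resize(c["image"],(800,600),interpolation=cv2.INTER_CUBIC));pickle.dump(c,open(n+"0.pkl","wb"))
    o,d=ray(c,(256,192));print(n,o,d,c["K"][0,0])
print(robot.read_state())
E
```

```text
pics
top [ 0.44838279 -0.08429839  1.05213329] [ 0.07254009  0.04458572 -0.99681601] 356.2361133151575
side [ 0.49069776 -0.87236432  0.78614783] [ 0.02927903  0.73662459 -0.67583644] 401.6949623385547
{'t': 0.1, 'q': array([-1.35441511e+00,  1.31089409e-01,  1.48914347e+00,  1.96543936e-05,
        1.52301634e+00, -8.53977165e-02]), 'dq': array([ 6.99997963e-04, -1.78820095e-03,  5.02832003e-05, -1.10810370e-03,
       -5.31711552e-04, -1.74496619e-03]), 'joint_torque': array([ 2.08817197e-03, -5.61342716e+01, -4.93094230e+01,  7.71248317e-02,
        2.91444798e-02, -3.32510501e-05]), 'tool_pos': array([ 0.17825185, -0.57237854,  0.21770488]), 'orientation': array([-3.10426186e+00, -4.71986359e-01,  1.39452759e-04]), 'force': array([ 0.19040745, -0.35895226, -0.24476355]), 'wrist_torque': array([ 0.01761038, -0.00058642, -0.03139333]), 'gripper_force': 0.0, 'opening': 0.09305381260304685}
```

View pics/top0.png

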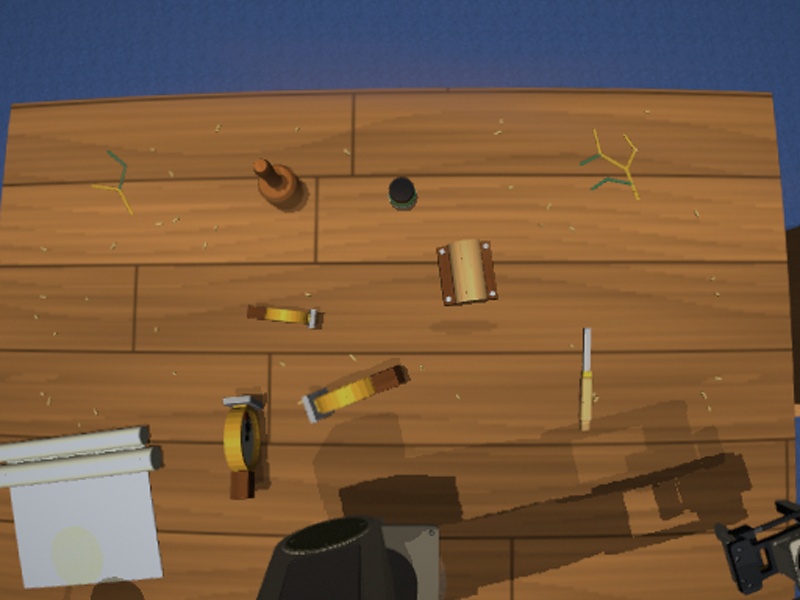

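View pics/side0.png

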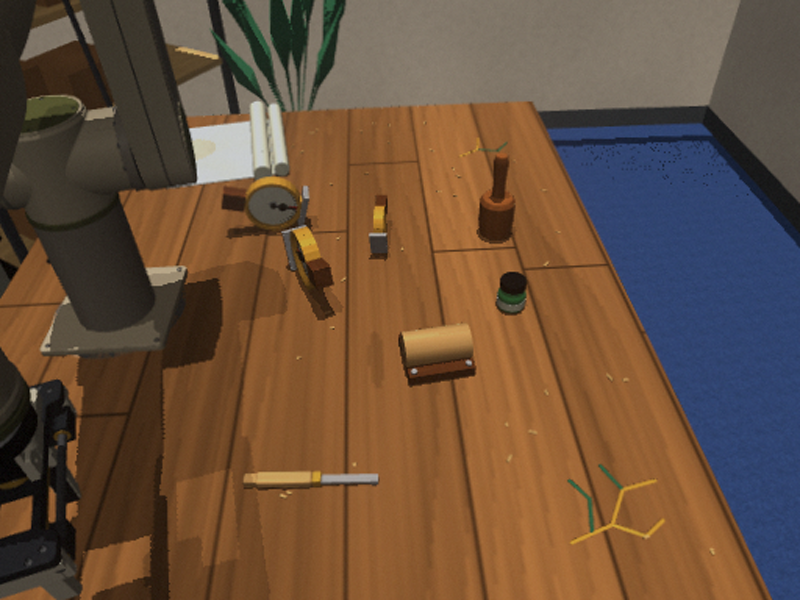

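The top view shows three toppled gauges. The one at about (285,316) spans about 70 px (roughly 125 mm), against the block's 62 px for 110 mm, so it's the target; the other two are about 1.5 times bigger. Its grip end points to the left, which is world +y. The block is at (467,270) with its ridge running roughly along world x. Next I'll look closer in both views.

Run:
```python
from h import *
import pickle
T=pickle.load(open("top0.pkl","rb"));S=pickle.load(open("side0.pkl","rb"))
a=cv2.resize(T["image"][145:220,150:330],None,fx=4.4,fy=4.4,interpolation=cv2.INTER_CUBIC)
b=cv2.resize(S["image"][120:250,220:320],None,fx=2,fy=2,interpolation=cv2.INTER_CUBIC)
out=np.zeros((330+260,792,3),np.uint8);out[:330]=a[:330]
out[330:,:200]=b
g=cv2.resize(S["image"][118:170,225:265],None,fx=5,fy=5,interpolation=cv2.INTER_CUBIC);out[330:590,210:410]=g
g=cv2.resize(S["image"][200:252,250:310],None,fx=5,fy=5,interpolation=cv2.INTER_CUBIC);out[330:590,420:720]=g
cv2.imwrite("pics/z0.png",out)
# brass/steel/grip masks in the small-gauge window
w=T["image"][185:215,150:215];hsv=cv2.cvtColor(w,cv2.COLOR_BGR2HSV)
def st(m,n):
    m=cv2.morphologyEx(m.astype(np.uint8),cv2.MORPH_OPEN,np.ones((2,2)));c=max(cv2.findContours(m,0,1)[0],key=cv2.contourArea);r=cv2.minAreaRect(c);print(n,r[0][0]+150,r[0][1]+185,r[1],r[2])
    return np.array([r[0][0]+150,r[0][1]+185])
H,Sa,V=cv2.split(hsv)
for n,m in(("brass",(H>18)&(H<32)&(Sa>180)&(V>110)),("steel",(Sa<75)&(V>80)),("grip",(V<85)&(Sa>100)&(H<18))):
    p=st(m,n);print(onplane(T,p,.04))
```

```text
brass 189.5 203.5 (7.0, 11.0) 90.0
[0.48941201 0.15178417 0.04      ]
steel 200.5445556640625 204.5544548034668 (4.179156303405762, 11.343423843383789) 5.710593223571777
[0.48639581 0.11974456 0.04      ]
grip 205.0 205.5 (9.0, 4.0) 90.0
[0.48369364 0.1068471  0.04      ]
```

View pics/z0.png

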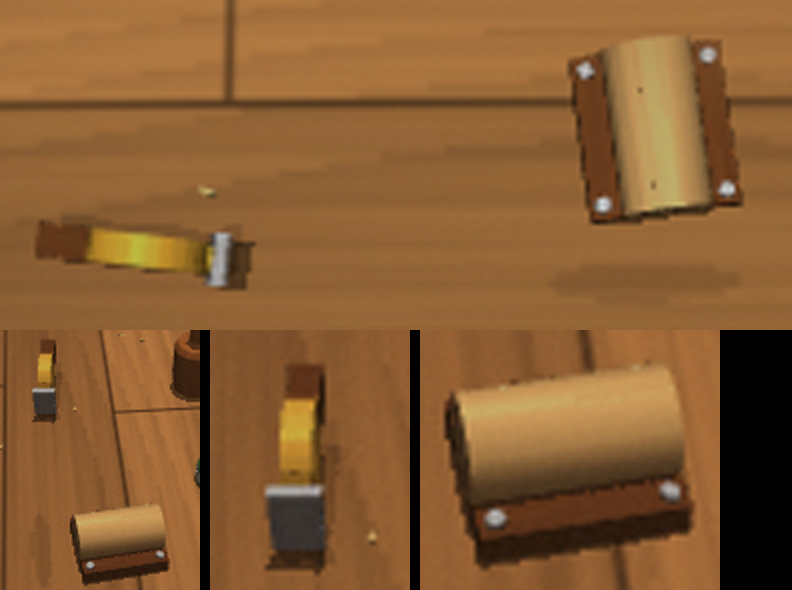

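In the crop, the grip's upper face is centred at about (62,242), the foot's upper edge at about (222,260), and the block's base corners are at (570,62), (720,42), (742,205) and (592,222).

Run:
```python
from h import *
import pickle
T=pickle.load(open("top0.pkl","rb"));S=pickle.load(open("side0.pkl","rb"))
f=lambda x,y:(x/4.4+150,y/4.4+145)
g=onplane(T,f(62,242),.068);k=onplane(T,f(222,260),.055)
d=(g-k)[:2];print("grip",g,"foot",k,np.linalg.norm(d),"yaw of gauge y",np.degrees(np.arctan2(d[1],d[0])))
# lug vs grip -y face point: horizontal shift
th=np.radians(74);u=d/np.linalg.norm(d)
print("lug",g[:2]+u*13*np.cos(th))
print("expected grip-foot horiz",104*np.sin(th)+ (15-4)*np.cos(th))
P=[onplane(T,f(*p),.02) for p in((570,62),(720,42),(742,205),(592,222))]
P=np.array(P);c=P.mean(0);e=P[0]+P[1]-P[2]-P[3];print("block",c,np.degrees(np.arctan2(e[1],e[0])),np.linalg.norm(e)/2,np.linalg.norm(P[0]+P[3]-P[1]-P[2])/2)
# side check
q=lambda x,y:((x-210)/5+225,(y-330)/5+118)
print("side grip tri",tri(T,f(62,242),S,q(306,382)), "foot edge",tri(T,f(222,260),S,q(296,489)))
q=lambda x,y:((x-420)/5+250,(y-330)/5+200)
b=[(485,495),(472,537),(690,510)]
print([onplane(S,q(*p),z) for p,z in(((478,562),0),((688,535),0))])
s=robot.read_state();import scipy.spatial.transform as r;print(r.Rotation.from_rotvec(s["orientation"]).as_matrix().round(3),robot.grip_point_offset)
for n,C,uv in(("jar",T,(257,122)),("mallet",T,(180,118))):print(n,onplane(C,uv,.05))
```

```text
grip [0.49805049 0.21768949 0.068     ] foot [0.48713846 0.11699501 0.055     ] 0.10128401567239327 yaw of gauge y 83.81512352114521
lug [0.88410272 3.78011838]
expected grip-foot horiz 103.00322729157216
block [ 0.57259126 -0.16375597  0.02      ] 7.091958994591039 0.108634099205559 0.1002200189794035
side grip tri (array([0.49996604, 0.21848148, 0.06569556]), np.float64(0.0035955679384469196)) foot edge (array([0.48933447, 0.11694493, 0.05570851]), np.float64(0.004446192903841484))
[array([ 5.26923820e-01, -2.19210811e-01,  1.11022302e-16]), array([ 6.34901954e-01, -2.09880015e-01, -1.11022302e-16])]
[[ 0.955  0.297 -0.   ]
 [ 0.297 -0.955  0.002]
 [ 0.    -0.002 -1.   ]] 0.0188
jar [ 0.72355472 -0.04208942  0.05      ]
mallet [0.73815716 0.18285553 0.05      ]
```

```bash
python3 -m inch '[32,27,0,6,60, 64,54,0,13,60, 96,82,0,20,60, 128,108,0,27,60, 157,135,0,33,60, 186,163,0,40,60, 212,192,0,47,60, 236,224,0,54,60, 258,258,0,60,60, 276,294,0,66.5,60]' 30
python3 -m inch '[6,40,0,0,50, 12,80,0,0,50, 18,120,0,0,50, 24,160,0,0,50, 30,200,0,0,50, 36,240,0,0,50, 42,280,0,0,50, 45,320,0,0,50, 45,360,0,0,50, 45,400,0,0,50]'
python3 -m inch '[0,40,0,0,50, 0,80,0,0,50, 0,99,-20,0,50, 0,99,-60,0,50,0,99,-90,0,50,0,99,-90,0,50,0,99,-90,0,50]'
```

```text
t: 0.93
tool_pos: [0.4553, -0.277, 0.2181]
orientation: [-2.333, -2.104, -0.0]
force: [1.2, -1.6, 0.2]
opening: 0.0557
gripper_force: 0.0
t: 1.77
tool_pos: [0.4988, 0.1231, 0.2183]
orientation: [-2.338, -2.098, 0.001]
force: [0.4, -0.4, -0.5]
opening: 0.0463
gripper_force: 0.0
t: 2.35
tool_pos: [0.4974, 0.2195, 0.1267]
orientation: [-2.337, -2.097, 0.008]
force: [0.9, -0.6, 0.1]
opening: 0.0464
gripper_force: 0.0
```

Run:
```python
from h import *
from scipy.spatial.transform import Rotation as R
s=robot.read_state();m=R.from_rotvec(s["orientation"]).as_matrix();print(s["t"],s["tool_pos"],np.degrees(np.arctan2(m[1,1],m[0,1])),s["opening"])
a=[]
for n,o in(("top",0.05),("side",0.05)):
    c=read_camera(n);u=proj(c,[.499,.19,.05]).astype(int);print(n,u)
    x0,y0=u[0]-40,u[1]-30;a.append(cv2.resize(c["image"][y0:y0+60,x0:x0+80],(400,300),interpolation=cv2.INTER_CUBIC))
    print(x0,y0)
cv2.imwrite("pics/z1.png",np.hstack(a))
```

```text
2.35 [0.49743112 0.21954825 0.12673664] -6.1975903826851155 0.04642235646789134
top [175 199]
135 169
side [243 137]
203 107
```

View pics/z1.png

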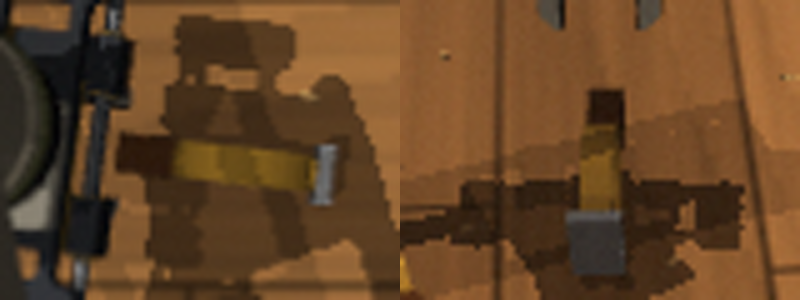

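The crop shows the fingers (centre at column 601) straddling the grip (column 606), so the alignment is good. I'll go down and pinch lightly.

```bash
python3 -m inch '[1,1,-30,0,50, 1,1,-60,0,50, 1,1,-80,0,50, 1,1,-90,0,50, 1,1,-91,0,50, 1,1,-91,0,10, 1,1,-91,0,10, 1,1,-91,0,10, 1,1,-91,0,10, 1,1,-91,0,10]' 8
```

```text
t: 3.28
tool_pos: [0.5012, 0.2217, 0.039]
orientation: [2.338, 2.098, 0.003]
force: [-0.2, 2.1, 3.3]
opening: 0.0219
gripper_force: 8.0
```

Run:
```python
import numpy as np
th0=np.radians(74)
f=lambda t:np.array([-28*np.cos(t)+104*np.sin(t),28*np.sin(t)+104*np.cos(t)])
u=np.array([np.cos(np.radians(83.8)),np.sin(np.radians(83.8))])
for d in range(68,-1,-4):
    e=f(np.radians(d))-f(th0);print(d,(u*e[0]).round(0),e[1].round(0))
```

```text
68 [-1. -6.] 9.0
64 [ -1. -11.] 15.0
60 [ -2. -16.] 21.0
56 [ -2. -22.] 26.0
52 [ -3. -27.] 31.0
48 [ -4. -34.] 35.0
44 [ -4. -40.] 39.0
40 [ -5. -47.] 42.0
36 [ -6. -53.] 45.0
32 [ -7. -61.] 47.0
28 [ -7. -68.] 49.0
24 [ -8. -75.] 51.0
20 [ -9. -83.] 52.0
16 [-10. -90.] 52.0
12 [-11. -97.] 52.0
8 [ -11. -105.] 51.0
4 [ -12. -112.] 50.0
0 [ -13. -120.] 48.0
```

```bash
python3 -m inch '[-1,-3,5,0,10, -1,-6,9,0,10, -1,-11,15,0,10, -2,-16,21,0,10, -2,-22,26,0,10, -3,-27,31,0,10, -4,-34,35,0,10, -4,-40,39,0,10, -5,-47,42,0,10, -6,-53,45,0,10]' 
python3 -m inch '[-1,-8,2,0,10, -1,-15,4,0,10, -2,-22,6,0,10, -3,-30,7,0,10, -4,-37,7,0,10, -5,-44,7,0,10, -5,-52,6,0,10, -6,-59,5,0,10, -7,-67,3,0,10, -7,-67,2,0,10]'
python3 - <<'E'
from h import *
s=robot.read_state();p=s["tool_pos"];a=[]
for n in("side","top"):
    c=read_camera(n);u=proj(c,p-[0,0,.03]).astype(int);x0,y0=max(u[0]-40,0),u[1]-30;print(n,x0,y0)
    a.append(cv2.resize(c["image"][y0:y0+60,x0:x0+80],(400,300),interpolation=cv2.INTER_CUBIC))
cv2.imwrite("pics/z2.png",np.hstack(a))
E
```

```text
t: 4.12
tool_pos: [0.4946, 0.1674, 0.0832]
orientation: [2.338, 2.097, 0.001]
force: [1.4, -0.2, -1.6]
opening: 0.0218
gripper_force: 8.0
t: 4.95
tool_pos: [0.4875, 0.0992, 0.0848]
orientation: [2.338, 2.096, -0.001]
force: [-2.3, -4.3, 12.6]
opening: 0.022
gripper_force: 8.0
side 201 123
top 166 173
```

View pics/z2.png

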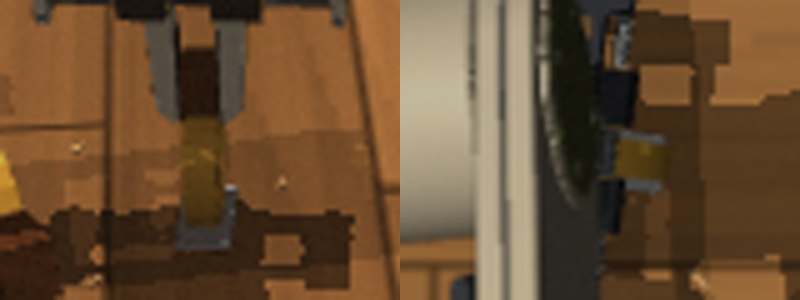

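The gauge looks upright, with the foot flat and pressed at about 12 N. I'll release it so it stands free, then grip it again firmly.

```bash
python3 -m inch '[0,0,2,0,40, 0,0,2,0,40, 0,0,2,0,40, 0,0,2,0,40, 0,0,2,0,40, 0,0,2,0,40,0,0,2,0,10,0,0,2,0,10,0,0,2,0,10,0,0,2,0,10]' 30
python3 -m inch '[0,0,0,0,10,0,0,20,0,10, 0,0,50,0,10, 0,-20,80,0,10, 0,-20,80,-7,10, 0,-20,80,-14,10, 0,-20,80,-21,10, 0,-20,80,-28,10, 0,-20,80,-35,10, 0,-20,80,-42,10]'
python3 -m inch '[0,0,0,-7,10, 0,0,0,-14,10, 0,0,0,-21,10, 0,0,0,-28,10, 0,0,0,-28,10, 0,0,0,-28,10, 0,0,0,-28,10, 0,0,0,-28,10, 0,0,0,-28,10, 0,0,0,-28,10]'
python3 - <<'E'
from h import *
import pickle
s=robot.read_state();p=s["tool_pos"]
c=read_camera("side");u=proj(c,p-[0,0,.04]).astype(int);x0,y0=max(u[0]-40,0),u[1]-30;print(x0,y0)
pickle.dump((c,s),open("d.pkl","wb"))
cv2.imwrite("pics/z3.png",cv2.resize(c["image"][y0:y0+60,x0:x0+80],(800,600),interpolation=cv2.INTER_CUBIC))
E
```

```text
t: 5.88
tool_pos: [0.4873, 0.1011, 0.0866]
orientation: [-2.338, -2.098, 0.0]
force: [0.2, -0.1, 0.3]
opening: 0.0215
gripper_force: 30.0
t: 6.72
tool_pos: [0.4868, 0.081, 0.1659]
orientation: [-2.938, -1.111, 0.002]
force: [0.1, 0.4, -4.0]
opening: 0.0219
gripper_force: 30.0
t: 7.55
tool_pos: [0.4874, 0.0811, 0.1666]
orientation: [-3.119, -0.379, 0.0]
force: [-0.5, -0.3, -3.5]
opening: 0.0219
gripper_force: 30.0
200 107
```

View pics/z3.png

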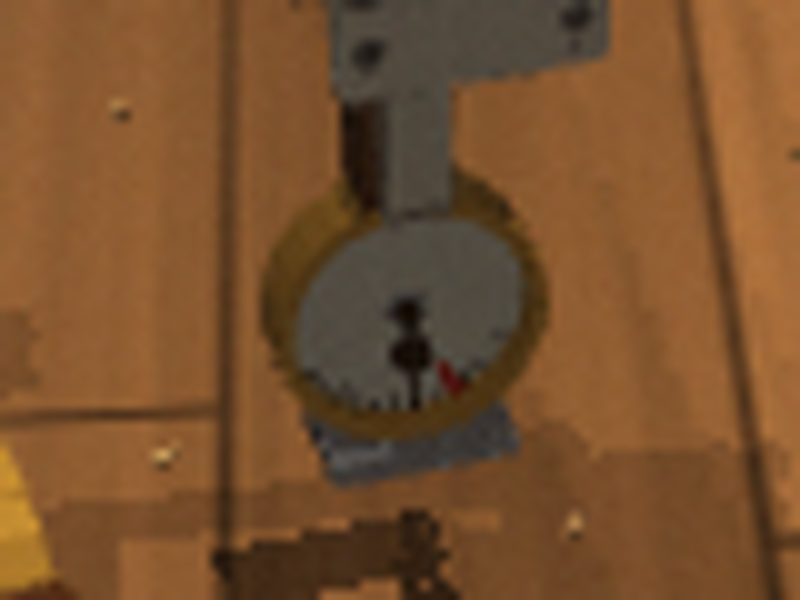

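The picture shows the dial hub at (405,310), the pointer tip at (415,405) and the red mark's middle at (452,380), on the gauge's +y side. Next I'll work out their angles on the dial plane.

Run:
```python
from h import *
import pickle
from scipy.spatial.transform import Rotation as R
c,s=pickle.load(open("d.pkl","rb"));m=R.from_rotvec(s["orientation"]).as_matrix();az=np.arctan2(m[1,1],m[0,1])
n=np.array([np.cos(az),np.sin(az),0]);gy=np.array([-n[1],n[0],0]);print(np.degrees(az))
p0=s["tool_pos"]+n*.011
def P(u):
    o,d=ray(c,(u[0]/10+200,u[1]/10+107));X=o+d*((p0-o)@n)/(d@n);return np.array([(X-s["tool_pos"])@gy,X[2]-s["tool_pos"][2]])*1e3
h=P((405,310));print("hub",h,"expected z",18.8-56)
for k,u in dict(tip=(415,408),m0=(441,365),m1=(461,392),mid=(452,380),foot0=(340,487),foot1=(518,450)).items():
    v=P(u)-h;print(k,v.round(1),np.linalg.norm(v).round(1),np.degrees(np.arctan2(v[0],-v[1])).round(1))
# red centroid
I=c["image"][107:167,200:280].astype(int);M=(I[...,2]>1.8*I[...,1])&(I[...,2]>70);M[:34]=0;M[42:]=0;M[:,:40]=0;M[:,50:]=0
y,x=np.nonzero(M);w=(I[...,2]-I[...,1])[y,x];u=((x*w).sum()/w.sum()*10+5,(y*w).sum()/w.sum()*10+5);print(len(x),u);v=P(u)-h;print(v,np.linalg.norm(v),np.degrees(np.arctan2(v[0],-v[1])))
```

```text
-76.139406966196
hub [ -1.53773854 -34.46634618] expected z -37.2
tip [  1.3 -34.6] 34.7 2.2
m0 [  9.7 -21.4] 23.5 24.5
m1 [ 15.3 -32.2] 35.7 25.4
mid [ 12.8 -27.4] 30.2 25.0
foot0 [-22.4 -57.5] 61.7 -21.3
foot1 [ 31.8 -57.1] 65.4 29.1
6 (np.float64(449.9473684210526), np.float64(379.87719298245617))
[ 12.17013349 -27.18125037] 29.78141233595518 24.119972370884685
```

The mark lies about 23° towards +y (0.40 rad, inside the stated range), and the tip's bias suggests 22–24°. I'll carry the gauge over the block and yaw it square to the ridge.

```bash
python3 -m inch '[0,-10,15,7,10, 5,-35,30,14,10, 15,-60,30,21,10, 25,-85,30,28,10, 35,-110,30,35,10, 45,-135,30,42,10, 55,-160,30,49,10, 65,-185,30,56,10, 75,-210,30,63,10, 85,-234,30,70,10]'
python3 -m inch '[0,0,0,7,10, 0,0,0,13.2,10, 0,0,-20,13.2,10, 0,0,-35,13.2,10, 0,0,-40,13.2,10, 0,0,-43,13.2,10, 0,0,-46,13.2,10, 0,0,-46,13.2,10]'
python3 - <<'E'
from h import *
import pickle
from scipy.spatial.transform import Rotation as R
s=robot.read_state();m=R.from_rotvec(s["orientation"]).as_matrix();print(s["tool_pos"],np.degrees(np.arctan2(m[1,1],m[0,1])),s["force"],s["wrist_torque"])
v=np.array([-.123,.992]);m0=12
for d in range(0,27,3):
    a=np.radians(min(d,23));l=134*np.array([np.sin(a),np.cos(a)])+(m0-np.degrees(a)*30*np.pi/180)*np.array([np.cos(a),-np.sin(a)])
    print(d,(v*(l[0]-m0)).round(1),(l[1]-134).round(1))
E
```

```text
t: 8.43
tool_pos: [0.5727, -0.1544, 0.1965]
orientation: [-2.332, -2.105, 0.0]
force: [1.2, 0.2, -3.4]
opening: 0.0218
gripper_force: 30.0
t: 9.1
tool_pos: [0.5725, -0.1529, 0.1508]
orientation: [2.081, 2.353, 0.0]
force: [-0.4, -0.1, -3.6]
opening: 0.022
gripper_force: 30.0
[ 0.57251253 -0.15289652  0.15081931] 7.002411564449843 [-0.37559929 -0.09906255 -3.5565439 ] [-0.02361926 -0.07753501  0.03296837]
0 [-0.  0.] 0.0
3 [-0.7  5.4] -0.7
6 [-1.3 10.7] -1.7
9 [-2. 16.] -2.8
12 [-2.6 21.3] -4.1
15 [-3.3 26.5] -5.6
18 [-3.9 31.6] -7.4
21 [-4.5 36.7] -9.3
24 [-5. 40.] -10.6
```

```bash
python3 -m inch '[0,0,-1,0,10, 0,0,-2,0,10, 0,0,-3,0,10, 0,0,-3,0,10, 0,0,-3,0,10]' 15
```

```text
t: 9.52
tool_pos: [0.5729, -0.153, 0.1485]
orientation: [2.081, 2.352, 0.001]
force: [-0.3, 0.1, 0.4]
opening: 0.0217
gripper_force: 15.0
```

```bash
python3 -m inch '[0,0,-1,0,10, -0.3,2.7,-1.8,0,10, -0.7,5.4,-2.2,0,10, -1.0,8,-2.7,0,10, -1.3,10.7,-3.2,0,10, -1.6,13.3,-3.7,0,10, -2,16,-4.3,0,10, -2.3,18.7,-4.9,0,10, -2.6,21.3,-5.6,0,10, -2.6,21.3,-5.6,0,10]' 10
python3 -m inch '[-0.4,2.6,-0.8,0,10, -0.7,5.2,-1.5,0,10, -1,7.7,-2.4,0,10, -1.3,10.3,-3.3,0,10, -1.6,12.8,-4.2,0,10, -1.9,15.4,-5.2,0,10, -2.1,17,-5.9,0,10, -2.4,18.7,-6.5,0,10, -2.4,18.7,-6.5,0,10, -2.4,18.7,-6.5,0,10]'
python3 -c "
from h import *
s=robot.read_state();print(s['wrist_torque'])"
```

```text
t: 10.35
tool_pos: [0.5704, -0.1313, 0.1433]
orientation: [2.08, 2.352, 0.001]
force: [-1.0, 1.2, 5.7]
opening: 0.0221
gripper_force: 10.0
t: 11.18
tool_pos: [0.5678, -0.1125, 0.1359]
orientation: [2.081, 2.353, 0.002]
force: [1.0, 2.9, 5.3]
opening: 0.0218
gripper_force: 10.0
[ 0.39554501 -0.43291549  0.04308045]
```

Now tighten, lift clear and turn the dial to the camera to check pointer against mark.

```bash
python3 -m inch '[0,0,0,0,10, 0,0,0,0,10, 0,5,15,0,10, 0,5,40,-5,10, 0,5,60,-12,10, 0,5,60,-19,10, 0,5,60,-26,10, 0,5,60,-33,10, 0,5,60,-40,10, 0,5,60,-47,10]' 45
python3 -m inch '[0,0,0,-7,10, 0,0,0,-14,10, 0,0,0,-21,10, 0,0,0,-28,10, 0,0,0,-28,10, 0,0,0,-28,10, 0,0,0,-28,10, 0,0,0,-28,10, 0,0,0,-28,10, 0,0,0,-28,10]'
python3 - <<'E'
from h import *
import pickle
s=robot.read_state();p=s["tool_pos"]
c=read_camera("side");u=proj(c,p-[0,0,.03]).astype(int);x0,y0=max(u[0]-40,0),u[1]-30;print(x0,y0)
pickle.dump((c,s),open("d2.pkl","wb"))
cv2.imwrite("pics/z4.png",cv2.resize(c["image"][y0:y0+60,x0:x0+80],(800,600),interpolation=cv2.INTER_CUBIC))
E
```

```text
t: 12.02
tool_pos: [0.5661, -0.1079, 0.1936]
orientation: [-2.85, -1.317, 0.005]
force: [-0.8, 0.4, -4.3]
opening: 0.0217
gripper_force: 45.0
t: 12.85
tool_pos: [0.5673, -0.1079, 0.1955]
orientation: [-3.084, -0.601, 0.0]
force: [0.3, -0.5, -3.6]
opening: 0.0218
gripper_force: 45.0
234 136
```

View pics/z4.png

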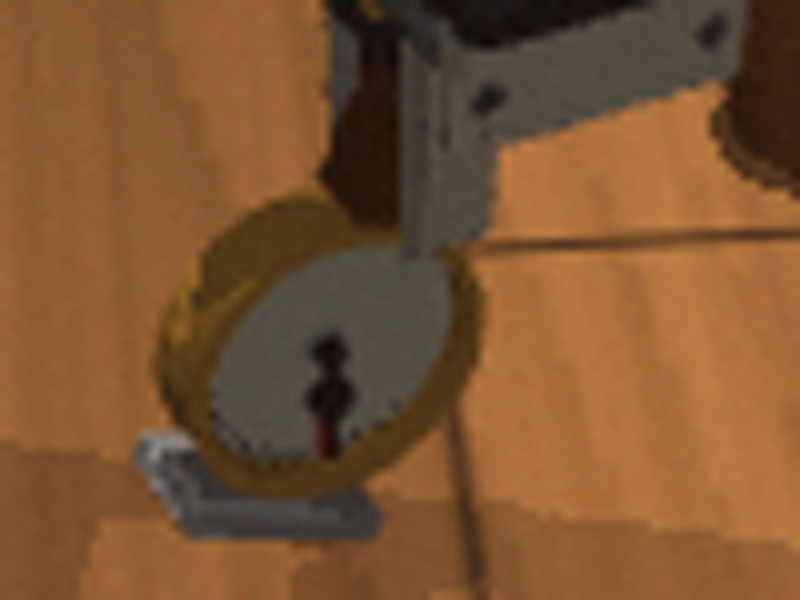

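The dial faces the camera. The pointer runs from the hub at (330,345) to the tip at (334,455). The red mark at about (323,438) shows just to its left, so the lean is slightly too large. I'll quantify that.

Run:
```python
from h import *
import pickle
from scipy.spatial.transform import Rotation as R
c,s=pickle.load(open("d2.pkl","rb"));m=R.from_rotvec(s["orientation"]).as_matrix();az=np.arctan2(m[1,1],m[0,1])
n=np.array([np.cos(az),np.sin(az),0]);gy=np.array([-n[1],n[0],0])
p0=s["tool_pos"]+n*.011
def P(u):
    o,d=ray(c,(u[0]/10+234,u[1]/10+136));X=o+d*((p0-o)@n)/(d@n);return np.array([(X-s["tool_pos"])@gy,X[2]-s["tool_pos"][2]])*1e3
h=P((329,345));print("hub",h,"lean from hub pos",np.degrees(np.arctan2(-h[0],17.4-h[1])))
for k,u in dict(tip=(334,455),redmid=(323,438),redL=(315,438),redR=(331,438),f0=(190,535),f1=(375,535),ptr=(333,438)).items():
    v=P(u)-h;print(k,v.round(1),np.linalg.norm(v).round(1),np.degrees(np.arctan2(v[0],-v[1])).round(1))
I=c["image"][136+40:136+48,234+29:234+37].astype(int);print(I[...,2]-I[...,1])
print(I[...,2])
```

```text
hub [-25.30737536 -24.45830154] lean from hub pos 31.15700373938489
tip [  1.3 -35.6] 35.6 2.0
redmid [ -1.7 -28.9] 28.9 -3.4
redL [ -3.9 -28. ] 28.3 -8.0
redR [  0.5 -29.7] 29.7 0.9
f0 [-38.3 -46.1] 59.9 -39.7
f1 [ 12.8 -66.9] 68.1 10.8
ptr [  1. -30.] 30.0 1.9
[[ 5  5 12 10 10  7  6  5]
 [ 6  5  7  9 10  6  4  4]
 [ 4  5 20 30  6  6  7  6]
 [ 5  6 19 42  7  6  7 17]
 [ 7  6 23 41  8  7 18 28]
 [ 6  6 22 41 13 25 27 26]
 [18 23 24 25 24 25 26 27]
 [21 24 25 25 27 26 23 26]]
[[83 63 28 29 25 32 65 84]
 [84 84 52 28 29 50 82 81]
 [83 83 77 46 35 85 82 83]
 [85 85 78 58 34 82 48 84]
 [81 81 78 59 29 63 83 81]
 [63 63 80 61 37 79 84 82]
 [60 76 75 82 80 80 82 81]
 [75 78 76 78 80 80 77 82]]
```

The lean is about 5° past the mark. I'll turn back, put the gauge on the ridge and roll it back by about 5.4°, so that it ends with the foot centred.

```bash
python3 -m inch '[0,2,0,7,10, 0,2,0,14,10, 0,2,0,21,10, 0,2,0,28,10, 0,2,0,35,10, 0,2,0,42,10, 0,2,0,49,10, 0,2,0,56,10, 0,2,0,63,10, 0,2,0,70,10]' 45
python3 -m inch '[0,0,-10,5,10, 0,0,-40,5,10, 0,0,-57,5,10, 0,0,-60,5,10, 0,0,-62,5,10, 0,0,-63,5,10, 0,0,-63,5,10]'
```

```text
t: 13.73
tool_pos: [0.5673, -0.1059, 0.1956]
orientation: [-2.175, -2.267, 0.0]
force: [0.3, -0.0, -2.3]
opening: 0.0218
gripper_force: 45.0
t: 14.32
tool_pos: [0.5678, -0.1061, 0.1334]
orientation: [2.081, 2.352, 0.001]
force: [-0.3, 0.3, -3.4]
opening: 0.0217
gripper_force: 45.0
```

```bash
python3 -m inch '[0,0,-1,0,10, 0,0,-2,0,10, 0,0,-2,0,10]'
python3 -m inch '[0,0,-1,0,10, 0,0,-2,0,10, 0,0,-2,0,10]'
```

```text
t: 14.57
tool_pos: [0.5683, -0.106, 0.133]
orientation: [2.08, 2.351, 0.002]
force: [-3.7, 2.5, 7.9]
opening: 0.0217
gripper_force: 45.0
t: 14.82
tool_pos: [0.5687, -0.1058, 0.1328]
orientation: [2.08, 2.351, 0.003]
force: [-7.8, 5.4, 18.1]
opening: 0.0216
gripper_force: 45.0
```

```bash
python3 -m inch '[0,0,1,0,10, 0,0,1,0,10, 0.3,-2,2,0,10, 0.5,-4,3,0,10, 0.8,-6,4,0,10, 1,-8,4.7,0,10, 1,-9,5,0,10, 1,-9,5,0,10, 1,-9,5,0,10]' 15
```

```text
t: 15.57
tool_pos: [0.5696, -0.1147, 0.1357]
orientation: [2.08, 2.351, 0.003]
force: [-3.1, 4.1, 6.9]
opening: 0.0216
gripper_force: 15.0
```

```bash
python3 -m inch '[0,0,0,0,10, 0,0,0,0,10, 0,5,15,0,10, 0,5,40,-5,10, 0,5,60,-12,10, 0,5,60,-19,10, 0,5,60,-26,10, 0,5,60,-33,10, 0,5,60,-40,10, 0,5,60,-47,10]' 45
python3 -m inch '[0,0,0,-7,10, 0,0,0,-14,10, 0,0,0,-21,10, 0,0,0,-28,10, 0,0,0,-35,10, 0,0,0,-38,10, 0,0,0,-38,10, 0,0,0,-38,10, 0,0,0,-38,10, 0,0,0,-38,10]'
python3 - <<'E'
from h import *
import pickle
s=robot.read_state();p=s["tool_pos"]
c=read_camera("side");u=proj(c,p-[0,0,.03]).astype(int);x0,y0=max(u[0]-40,0),u[1]-30;print(x0,y0)
pickle.dump((c,s,x0,y0),open("d3.pkl","wb"))
cv2.imwrite("pics/z5.png",cv2.resize(c["image"][y0:y0+60,x0:x0+80],(800,600),interpolation=cv2.INTER_CUBIC))
E
```

```text
t: 16.4
tool_pos: [0.5685, -0.1103, 0.1937]
orientation: [2.851, 1.318, 0.0]
force: [0.3, -0.1, -4.0]
opening: 0.0221
gripper_force: 45.0
t: 17.23
tool_pos: [0.5684, -0.11, 0.1936]
orientation: [3.124, 0.33, 0.0]
force: [-0.1, 0.2, -3.3]
opening: 0.0217
gripper_force: 45.0
234 137
```

View pics/z5.png

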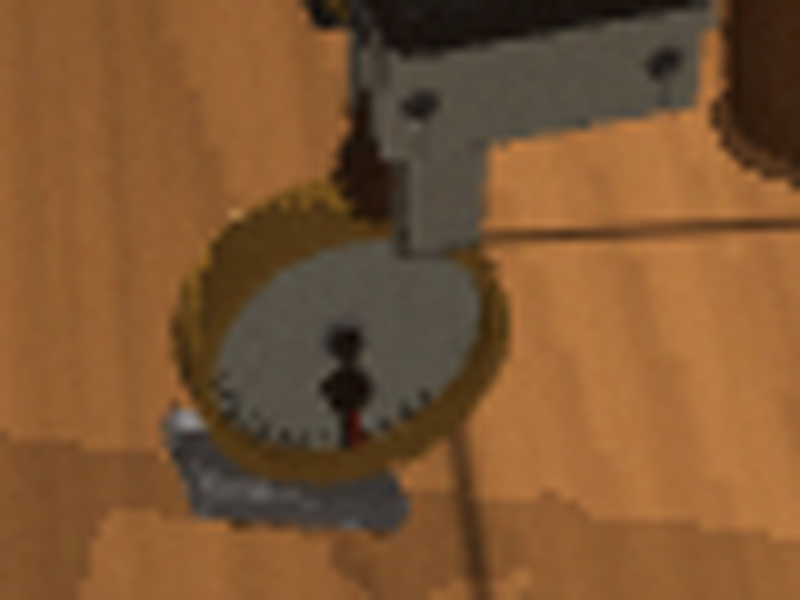

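The pointer (tip about (347,445)) now has the red just to its right, at about (357,427), so the lean is slightly short. I'll quantify that too.

Run:
```python
from h import *
import pickle
from scipy.spatial.transform import Rotation as R
c,s,x0,y0=pickle.load(open("d3.pkl","rb"));m=R.from_rotvec(s["orientation"]).as_matrix();az=np.arctan2(m[1,1],m[0,1])
n=np.array([np.cos(az),np.sin(az),0]);gy=np.array([-n[1],n[0],0])
p0=s["tool_pos"]+n*.011
def P(u):
    o,d=ray(c,(u[0]/10+x0,u[1]/10+y0));X=o+d*((p0-o)@n)/(d@n);return np.array([(X-s["tool_pos"])@gy,X[2]-s["tool_pos"][2]])*1e3
h=P((345,342));print(np.degrees(az),"hub",h)
for k,u in dict(tip=(347,446),redmid=(357,427),redR=(362,427),ptr=(347,427),f0=(200,515),f1=(400,525)).items():
    v=P(u)-h;print(k,v.round(1),np.linalg.norm(v).round(1),np.degrees(np.arctan2(v[0],-v[1])).round(1))
I=c["image"][y0+38:y0+47,x0+31:x0+40].astype(int);print(I[...,2]-I[...,1])
print(I[...,2])
```

```text
-77.92483983676651 hub [-19.01363935 -27.38327274]
tip [  0.5 -33.5] 33.5 0.9
redmid [  3.1 -27.9] 28.1 6.3
redR [  4.4 -28.3] 28.6 8.8
ptr [  0.5 -27.3] 27.3 1.1
f0 [-37.5 -46.6] 59.9 -38.8
f1 [ 14.5 -63.6] 65.2 12.9
[[ 4  7  5  8 10  9  7  6  6]
 [ 7  6  9  8 11  8  6  5  5]
 [ 7  5  9  9  9  7  7  5  6]
 [ 7  4  7  8 43  5  5  8  5]
 [ 5  5  5  9 42  7  8  6 18]
 [ 6  5  6 10 41 19 16 18 24]
 [ 7 11 11  9 31 35 24 26 25]
 [23 26 24 24 27 23 25 25 26]
 [23 26 26 26 25 26 27 28 39]]
[[ 87  32  25  24  24  29  69  87  84]
 [ 85  50  28  26  26  30  71  84  85]
 [ 88  86  27  23  28  52  86  84  86]
 [ 87  83  69  34  63  88  85  86  83]
 [ 86  85  85  33  62  86  84  50  83]
 [ 85  66  83  37  60  50  82  81  76]
 [ 85  83  80  38  64  80  78  81  80]
 [ 74  79  76  78  80  77  81  80  83]
 [ 77  80  78  82  81  82  80  85 116]]
```

The lean is now about 3.5° short (mark ≈22.5°, lean ≈19°). One more small roll forward of about 5 mm at the grip.

```bash
python3 -m inch '[0,-8.6,0,7,10, 0,-8.6,0,14,10, 0,-8.6,0,21,10, 0,-8.6,0,28,10, 0,-8.6,0,35,10, 0,-8.6,0,42,10, 0,-8.6,0,49,10, 0,-8.6,0,56,10, 0,-8.6,0,63,10, 0,-8.6,0,70,10]' 45
python3 -m inch '[0,0,-10,7,10, 0,0,-40,14,10, 0,0,-50,15,10, 0,0,-53,15,10, 0,0,-54,15,10, 0,0,-54,15,10]'
python3 -m inch '[0,0,-1,0,10, 0,0,-2,0,10, 0,0,-2,0,10]'
python3 -m inch '[0,0,-1,0,10, 0,0,-2,0,10, 0,0,-2,0,10]'
```

```text
t: 18.12
tool_pos: [0.5683, -0.1184, 0.1935]
orientation: [-2.364, -2.069, 0.0]
force: [-0.4, 0.1, -3.0]
opening: 0.0215
gripper_force: 45.0
t: 18.62
tool_pos: [0.5686, -0.1185, 0.1402]
orientation: [2.085, 2.35, 0.0]
force: [0.6, 0.6, -3.3]
opening: 0.0218
gripper_force: 45.0
t: 18.87
tool_pos: [0.5689, -0.1186, 0.1384]
orientation: [2.082, 2.351, 0.001]
force: [-0.4, -0.2, -3.4]
opening: 0.0216
gripper_force: 45.0
t: 19.12
tool_pos: [0.5689, -0.1186, 0.137]
orientation: [2.081, 2.352, 0.001]
force: [-3.0, 2.1, 4.7]
opening: 0.0217
gripper_force: 45.0
```

```bash
python3 -m inch '[0,0,-0.5,0,10, 0,0,-0.5,0,10, -0.2,1.6,-1,0,10, -0.4,3.2,-1.6,0,10, -0.6,4.8,-2.2,0,10, -0.6,4.8,-2.2,0,10, -0.6,4.8,-2.2,0,10]' 18
python3 -m inch '[0,0,0,0,10, 0,0,0,0,10, 0,5,15,0,10, 0,5,40,-5,10, 0,5,60,-12,10, 0,5,60,-19,10, 0,5,60,-26,10, 0,5,60,-33,10, 0,5,60,-40,10, 0,5,60,-47,10]' 45
python3 -m inch '[0,0,0,-7,10, 0,0,0,-14,10, 0,0,0,-21,10, 0,0,0,-28,10, 0,0,0,-35,10, 0,0,0,-38,10, 0,0,0,-38,10, 0,0,0,-38,10, 0,0,0,-38,10, 0,0,0,-38,10]'
python3 - <<'E'
from h import *
import pickle
s=robot.read_state();p=s["tool_pos"]
c=read_camera("side");u=proj(c,p-[0,0,.03]).astype(int);x0,y0=max(u[0]-40,0),u[1]-30;print(x0,y0)
pickle.dump((c,s,x0,y0),open("d4.pkl","wb"))
cv2.imwrite("pics/z6.png",cv2.resize(c["image"][y0:y0+60,x0:x0+80],(800,600),interpolation=cv2.INTER_CUBIC))
I=c["image"][y0+32:y0+50,x0+26:x0+44].astype(int);print(I[...,2]-I[...,1]);print(I[...,2])
E
```

```text
t: 19.7
tool_pos: [0.5685, -0.114, 0.1351]
orientation: [2.081, 2.351, 0.001]
force: [-2.5, 1.0, 6.1]
opening: 0.0224
gripper_force: 18.0
t: 20.53
tool_pos: [0.5678, -0.1087, 0.1934]
orientation: [2.851, 1.319, 0.0]
force: [1.5, 0.3, -3.9]
opening: 0.0215
gripper_force: 45.0
t: 21.37
tool_pos: [0.5678, -0.1087, 0.1933]
orientation: [3.124, 0.33, 0.0]
force: [0.0, 0.1, -3.4]
opening: 0.0217
gripper_force: 45.0
234 137
[[ 5  6  4  6  6  5  6  6  4  6  5  7  5  7  5  7  5  7]
 [ 5  6  5  6  6  5  8 10  5  3  7  5  5  6  5  7  6  6]
 [ 6  7  7  6  6  7  7  9 11  6  6  6  5  5  7  6  5  8]
 [ 6  7  5  5  6  4  5 11  6  6  4  7  5  5  5  7  7  7]
 [ 7  8  5  5  5  5  7  9  4  5  7  6  5  6  5  6  5  5]
 [ 9  6  4  8  5  8 11  8  6  6  6  7  6  6  7  5  7  4]
 [ 7  4  6  5  6  8 10  8  9  9  8  7  5  6  6  7  7 16]
 [ 4  6  6  6  5  6  8  7 10  5  4  4  5  6  4  6 16 24]
 [ 5  7  7  6  6  6  7  8  7  5  5  6  6  8  6 21 25 23]
 [ 6  7  6  6  7  7 22 11 22  5  5  6  6 15 26 26 24 26]
 [ 5  5  6  5  5  8 34 10 32  5  8 15 19 25 24 25 25 25]
 [ 7  5  7  7  6  7 33 10 37 15 25 24 26 26 26 25 27
[... 998 characters left out ...]
 66  86  85  80  79  78]
 [ 85  88  85  87  83  86  83  29  85  86  66  84  84  64  80  82  77  79]
 [ 65  86  84  84  86  85  74  27  63  86  86  64  83  80  77  77  81  85]
 [ 49  83  48  84  48  86  75  29  80  63  81  79  77  80  81  81  83 116]
 [ 74  77  78  77  65  84  73  47  79  77  80  80  81  82  86 118 149 143]
 [ 74  72  76  76  78  77  77  80  79  80  81  82  84 101 122 153 148 143]
 [ 79  79  80  79  81  79  81  82  83  81  82 117 119 152 152 151 149 145]
 [ 76  75  81  80  82  80  80  82  70  69  58 103 152 149 151 153 151 146]
 [ 81  63  59  60  61  58  60  59  59  60  58  59 127 152 153 150 151 148]
 [ 74  80  78  90  77  55  61  61  62  59  56  60  91 126 127 127 128 125]]
```

View pics/z6.png

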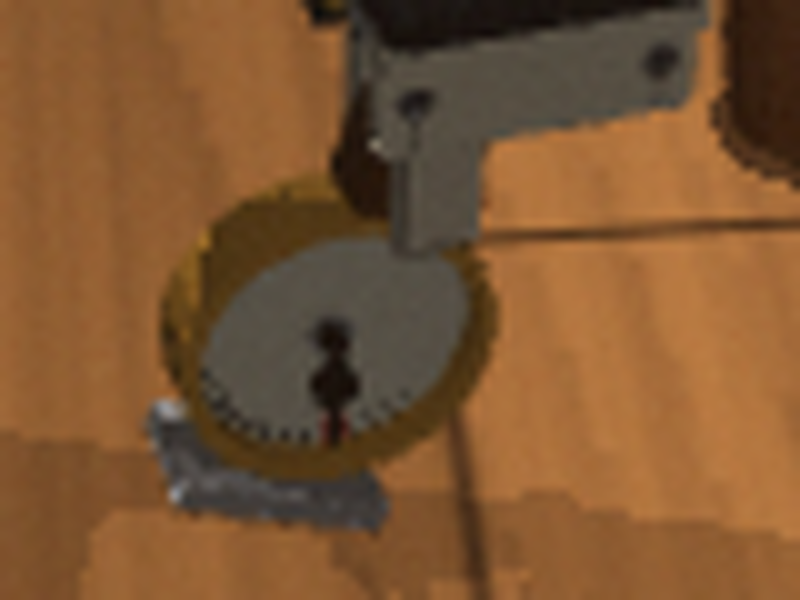

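The pointer is centred in the red, with red visible on both sides of the needle tip at (333,435). I'll put it back with the firm grip held, along the ridge normal.

```bash
python3 -m inch '[0,-4.2,0,7,10, 0,-4.2,0,14,10, 0,-4.2,0,21,10, 0,-4.2,0,28,10, 0,-4.2,0,35,10, 0,-4.2,0,42,10, 0,-4.2,0,49,10, 0,-4.2,0,56,10, 0,-4.2,0,63,10, 0,-4.2,0,70,10]' 45
python3 -m inch '[0,0,-10,7,10, 0,0,-35,14,10, 0,0,-50,15,10, 0,0,-53,15,10, 0,0,-54,15,10, 0,0,-54,15,10]'
python3 -m inch '[0,-0.4,-1,0,10, 0,-0.8,-2,0,10, 0,-0.8,-2,0,10, 0,-0.8,-2,0,10]'
```

```text
t: 22.25
tool_pos: [0.5677, -0.1129, 0.1933]
orientation: [-2.364, -2.069, 0.0]
force: [0.1, -0.4, -4.1]
opening: 0.0217
gripper_force: 45.0
t: 22.75
tool_pos: [0.568, -0.1129, 0.1399]
orientation: [2.083, 2.352, 0.0]
force: [-0.0, 0.0, -3.3]
opening: 0.0217
gripper_force: 45.0
t: 23.08
tool_pos: [0.5681, -0.1138, 0.138]
orientation: [2.081, 2.352, 0.001]
force: [-0.1, -0.7, -3.0]
opening: 0.0218
gripper_force: 45.0
```

```bash
python3 -m inch '[0,-0.2,-0.7,0,10, 0,-0.4,-1.4,0,10, 0,-0.4,-1.4,0,10, 0,-0.4,-1.4,0,10]'
python3 -m inch '[0,-0.1,-0.7,0,10, 0,-0.3,-1.4,0,10, 0,-0.3,-1.4,0,10, 0,-0.3,-1.4,0,10]'
```

```text
t: 23.42
tool_pos: [0.5677, -0.1141, 0.1358]
orientation: [-2.082, -2.353, 0.0]
force: [-0.3, 0.1, -4.0]
opening: 0.0218
gripper_force: 45.0
t: 23.75
tool_pos: [0.568, -0.1142, 0.1352]
orientation: [2.082, 2.353, 0.001]
force: [-2.9, 3.5, 3.5]
opening: 0.0219
gripper_force: 45.0
```

```bash
python3 -m inch '[0,-0.2,-0.5,0,10, 0,-0.3,-0.9,0,10, 0,-0.3,-0.9,0,10, 0,-0.3,-0.9,0,10, 0,-0.3,-0.9,0,10, 0,-0.3,-0.9,0,10, 0,-0.3,-0.9,0,10, 0,-0.3,-0.9,0,10, 0,-0.3,-0.9,0,10,0,-0.3,-0.9,0,10]'
python3 - <<'E'
from h import *
s=robot.read_state();p=s["tool_pos"];print(s["force"],s["wrist_torque"])
c=read_camera("side");u=proj(c,p-[0,0,.05]).astype(int);x0,y0=u[0]-40,u[1]-30;print(x0,y0)
a=cv2.resize(c["image"][y0:y0+60,x0:x0+80],(800,600),interpolation=cv2.INTER_CUBIC)
cv2.imwrite("pics/z7.png",a)
# predicted pixels: foot -y end underside corners if centred at lean 22.5
v=np.array([-.123,.992,0]);w=np.array([.992,.123,0]);z=np.array([0,0,1]);al=np.radians(22.5);n=np.sin(al)*v+np.cos(al)*z;e=np.cos(al)*v-np.sin(al)*z
C=np.array([.574,-.1645,.032])+30e-3*n
C=C+w*((p-C)@w)
for k,X in dict(a=C-.028*e-.017*w,b=C-.028*e+.017*w,a8=C-.028*e-.017*w+.008*n,b8=C-.028*e+.017*w+.008*n).items():print(k,(proj(c,X)+.5-[x0,y0])*10)
print("x offset along ridge",(p-np.array([.574,-.1645,.032]))@w)
E
```

```text
t: 24.58
tool_pos: [0.5681, -0.1143, 0.1351]
orientation: [2.081, 2.353, 0.001]
force: [-6.0, 4.4, 10.5]
opening: 0.0216
gripper_force: 45.0
[-6.01837409  4.39208811 10.50272668] [ 0.74713099  1.222615   -0.10678671]
234 162
a [397.0942861  537.66147681]
b [530.67182546 517.82611338]
a8 [394.7037014  508.04492508]
b8 [528.65692369 488.28834416]
x offset along ridge 0.0002925711096469975
```

View pics/z7.png

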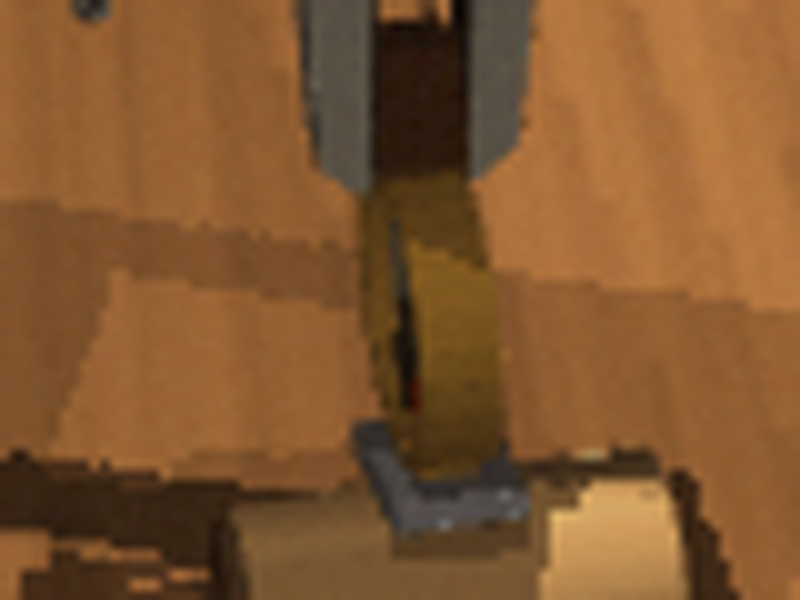

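The near foot edge appears at (400,532)–(528,515), within half a raw pixel of where a centred foot should be, and the red mark shows at the pointer's tip. The push is a steady 14 N or so. Handing in.

```bash
python3 -c "
from h import *
print(job.close_job())"
```

```text
the job is handed in; nothing more can be done
None
```

I stood the gauge up, set it squarely across the ridge with its foot centred to about 1 mm, and handed the job in at about 25 s, still held and pressed at about 14 N; the pointer was centred in the red mark when I last saw the dial face-on, just before that final placing.

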